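# Load the reflectance tester and hold its sprung cover at the mark

### The job

Lay the round aluminium blank flat and fully home in the round pocket of the bench tester and let go of it; then lift the sprung blue cover by its black bar until the cover's green pointer is level with the red mark, and finish while still holding it steady there. Leave the blank seated, do not shift the red mark, and leave the square blank, bottle and screwdriver where they are.

Things in the scene. Friction and masses are not known exactly. Their poses are not given: they have to be found in the camera images.
- blank: round aluminium disc, 50 mm diameter, 20 mm thick, about 0.1 kg, lying flat on the bench to the left or right of the tester; origin at the centre of its underside, z up along its axis
- tester: fixed bench instrument, 0.32 m deep (x), 0.2 m wide (y); origin on the bench under its middle; front towards its own -x (yaw within 0.18 rad). x -0.155 to -0.005: dark steel nest plate, top 30 mm above the bench, with a round and a square pocket. x 0 to 0.165: white housing 90 mm high under the blue cover; at its right side (y -0.10) a white quadrant plate, 110 mm radius about the hinge
- round_pocket (a point): centre of the floor of the round pocket (55 mm across, chamfered mouth, 6 mm deep, yellow floor), 24 mm above the bench, tester x -0.10, y 0.045; the blank's underside centre comes here and it then stands 14 mm above the nest plate. The square pocket (49 mm wide, y -0.045) stays empty
- cover_hinge (a point): middle of the cover's hinge axis, 95 mm above the bench at the tester's rear (tester x 0.15, y 0); the axis runs along the tester's y; point axes are the tester's
- cover (a joint): angle of the blue cover, rad: 0 shut (as it starts), grows as its front edge is lifted, up to 1.2. A spring shuts it at once if let go: lifting at the bar takes about 5 N near shut and about 10 N at 0.7 rad
- cover_bar (a point): middle of the cover's round black bar, 12 mm diameter, along the tester's y between two posts 110 mm apart; cover shut, it is 125 mm in front of and 40 mm above the hinge axis (135 mm above the bench, 36 mm above the cover's top). It turns with the cover, and can turn between finger pads closed on it along the tester's x
- cover_pointer (a point): beside the tip of the green pointer on the cover's right edge, 140 mm from the hinge axis, 107 mm right (tester -y) of the cover's middle; moves with the cover
- mark (a joint): angle of the red mark blade, rad, measured as the cover's: pointer and mark are level when joint cover equals joint mark; set somewhere from 0.35 to 0.75 and held by friction
- mark_tip (a point): near the end of the red mark blade beside the quadrant plate, 140 mm from the hinge axis, in the same upright plane as cover_pointer: the two points coincide when the cover is at the mark
- square_blank: brass square block 46 x 46 x 20 mm, lying on the other side of the tester from the round blank; leave alone; origin at the centre of its underside
- bottle: yellow bottle with red cap, 48 mm diameter, 110 mm high, standing on the left; leave alone; origin at the centre of its underside
- screwdriver: screwdriver with orange handle, 180 mm long, lying on the right along its own x; leave alone; origin at its middle on the underside
Not all that is in view belongs to the job. What is meant by the blank is not orange or pink, and is the smaller of those in its own colour.

How it is judged:
By the outcome, as a careful person would: the job done as asked, in the order asked, and still so for the second after the job is handed in, while the arm keeps its last pose, push and grip.
It also fails if it takes over 64 s, if anything falls off the work surface, if the arm or the gripper's body presses on something with over 40 N, if the wrist force passes 120 N, or if a joint passes its speed limit or range.

### The arm

A 6-joint arm with a two-finger parallel gripper is mounted at the origin on the work surface. World frame = base frame: x ahead of the robot, y to its left, z up, the work surface at z = 0. Lengths are in m, angles in rad, forces in N, time in s.
With the tool pointing down it reaches from about 0.375 to 0.9 m from the base axis. Payload 3.1 kg.
Tool frame: the origin (TCP) lies midway between the tips of the shut fingers; the grasp point (between the pads) lies 19 mm behind it (tcp_to_grasp is the distance from the TCP to the grasp point, in m); z points along the fingers, y is the direction in which the jaws open and shut (so a half turn about z gives the same grasp; the last joint's range is limited). The gripper opens to 85 mm and grips with 20 to 120 N. Pads are 22 mm wide; open, the fingers measure 114 mm over their backs; the gripper's body (76 mm by 85 mm) begins 54 mm behind the grasp point. The pads swing forward as they close: fully open they stand 13 mm farther back than shut.
Start: joints at [1.107, 0.527, 1.433, -0, 1.181, -0.178], TCP at [0.176, 0.6, 0.231] pointing down, gripper open.
Joint ranges: [-3.08, 3.08], [-0.75, 2.2], [0.22, 2.44], [-1.43, 4.57], [0, 2.65], [-2.85, 2.85]. Speed limits (rad/s): [2.79, 2.79, 3.14, 3.14, 3.14, 3.14].

### API

Orientations are given as a unit quaternion [x, y, z, w].
In Python, from bench import get_obs, get_image, hand_in, spot_in, trace, landmark_of, tcp_to_grasp gives the robot as it stands.
- The arm moves only by the shell command python3 -m handwheel 'ROWS'. ROWS is JSON, a list of rows, each a list of 7 numbers: the finger opening in mm, from 0 to 85.4, then the shift along the tool's x, y, z in mm, then the turn, a rotation vector about the tool's x, y, z in degrees. In form: [[claw, tx, ty, tz, ax, ay, az], ...]. A call has 1 to 20 rows; each row is the pose to reach, as a shift and turn from the pose commanded when the call began, along the tool's axes at that moment; what a row does not reach only later rows make up. A row lasts 1/10 s, in which the tool goes at most 50 mm and 8.59 degrees, less where a joint would pass 70% of its speed; a pose out of reach is approached as far as the arm can. A call with a gripper value outside its range is refused whole. The fingers move at their own pace and stop on an object; the grip force is fixed at half the most. Time passes only in rows, so rows that repeat a pose let the fingers close. It gives the time, the measured TCP pose, the force and the opening at its end, in the units of the state.
- get_obs(): the state, without advancing time (a new reading comes with each control period).
- get_image(name): name is "scene" or "top" or "wrist"; returns a dict with "color" (480x640x3 uint8, red, green, blue), "z_map" (480x640 float32, m along the optical axis (not along the pixel's ray), 0 where there is no reading), "mtx" (3x3 intrinsics, pixels), "k1" (the pictures are not rectified: a ray, as slopes to the right and down, at radius r is drawn at 1 + k1 r^2 times it, then the intrinsics apply), "extrinsics" (4x4, takes a point from world to camera coordinates). Camera axes: x right, y up, looking along -z (the intrinsics and any distortion apply to the point x, -y, -z); pixel columns grow to the right and rows downward; lengths in m; the calibration is good to about 2 mm. A picture is of the moment at which its call begins.
- hand_in(): hands the job in, once; it reports no verdict.
Trained networks look in a picture, given as the dict that the camera call returned (one of the last four; its "shot" number tells which), for a name from the list of things; names that differ only in an ending like _2 or _b are one class to them, and where a whole thing is asked for, a point or a joint stands for the part that bears it (a point fixed in the world has none). Each returns a list of dicts, best first, with "conf" (0 to 1); they miss things now and then, are a little off and sometimes report something else, mostly with a low value. They report only what shows in the picture. A call takes as long as a camera call. They do not tell look-alikes from the thing itself.
- spot_in(name, picture): "point" ([column, row] as shares, 0 to 1, of the picture: columns of its width, rows of its height, amid what is visible of it).
- trace(name, picture): "pixels" (480x640 bool, what is visible of it) and "point" ([column, row] as shares, 0 to 1, of the picture: columns of its width, rows of its height, amid what is visible of it).
- landmark_of(name, picture): "point" ([column, row] as shares, 0 to 1, of the picture: columns of its width, rows of its height: a listed point, or the origin of a listed thing).
The state is a dict: "time": time; "q": joint angles; "dq": joint speeds; "tau": joint torques, N m; "position": TCP position; "tcp_rot": TCP orientation; "wrist_force": force on the tool from outside, world axes, zero at the start; "wrist_torque": the same for the moment, N m; "finger_gap": finger opening in m.
Only numpy, scipy, OpenCV 4.12 (cv2) and the standard library are available. Lean on these libraries where they do the work, as an engineer would, in place of code of your own. Each camera call takes 0.05 s, during which the arm holds its last target. There are 200 camera calls.

## Working session

There is one attempt and no reset: what is moved stays moved. The work goes in short steps, Python scripts to look and compute and a shell command to move; the robot and the scene stay as the last step left them, time stands still between calls to the robot, and variables do not carry over. Pictures are saved under pics/ and viewed, about 8 in all and at most 12, crops included, and the job is handed in when it is done.

```bash
mkdir -p pics; cat > h.py <<'E'
import numpy as np, cv2
from bench import *
from scipy.spatial.transform import Rotation as R
def shot(n,save=None):
    p=get_image(n)
    if save: cv2.imwrite(f'pics/{save}.png',p['color'][:,:,::-1])
    return p
def ray(p,uv):
    m=p['mtx']; d=np.array([(uv[0]-m[0,2])/m[0,0],(uv[1]-m[1,2])/m[1,1]]); s=d.copy()
    for _ in range(20): s=d/(1+p['k1']*(s@s))
    return s
def world(p,uv,z=None,depth=None):
    "pixel -> world, on plane z or at depth"
    s=ray(p,uv); E=np.array(p['extrinsics']); Rm,t=E[:3,:3],E[:3,3]
    o=-Rm.T@t; d=Rm.T@np.array([s[0],-s[1],-1])
    k=depth if depth is not None else (z-o[2])/d[2]
    return o+k*d
def proj(p,X):
    E=np.array(p['extrinsics']); c=E[:3,:3]@np.asarray(X)+E[:3,3]
    s=np.array([c[0],-c[1]])/-c[2]; s=s*(1+p['k1']*(s@s)); m=p['mtx']
    return np.array([m[0,0]*s[0]+m[0,2],m[1,1]*s[1]+m[1,2]])
def px(pt): return np.array(pt)*[640,480]
def dep(p,uv,r=2):
    u,v=np.round(uv).astype(int); w=p['z_map'][max(v-r,0):v+r+1,max(u-r,0):u+r+1]; w=w[w>0]
    return np.median(w) if len(w) else None
E
python3 - <<'E'
from h import *
np.set_printoptions(precision=4,suppress=True)
print(tcp_to_grasp, get_obs())
for n in ['top','scene']:
    p=shot(n,n+'0'); print(n,p['mtx'],p['k1'],p['extrinsics'])
    for k in ['blank','square_blank','round_pocket','cover_hinge','cover_bar','cover_pointer','mark_tip','tester','bottle','screwdriver']:
        for r in landmark_of(k,p)[:4]:
            u=px(r['point']); d=dep(p,u); print(k,round(r['conf'],2),u, world(p,u,depth=d) if d else None)
E
```

```text
0.0187 {'time': 0.0, 'q': array([ 1.1075,  0.5285,  1.4339,  0.    ,  1.1814, -0.1785]), 'dq': array([0.002 , 0.0008, 0.0003, 0.001 , 0.001 , 0.001 ]), 'tau': array([  0.0001, -44.2365, -17.802 ,  -0.0004,   0.0087,  -0.    ]), 'position': array([0.1752, 0.5992, 0.2303]), 'tcp_rot': array([ 0.1419,  0.9899, -0.001 , -0.0003]), 'wrist_force': array([-0.7714,  0.2312, -0.1351]), 'wrist_torque': array([0.017 , 0.0303, 0.0147]), 'finger_gap': 0.0853590048281539}
top [[548.5627   0.     320.1328]
 [  0.     548.5627 242.5996]
 [  0.       0.       1.    ]] -0.11495639085812785 [[ 0.0021 -0.9999 -0.0141  0.006 ]
 [ 0.9901  0.0001  0.1405 -0.5593]
 [-0.1405 -0.0143  0.99   -1.2286]
 [ 0.      0.      0.      1.    ]]
blank 0.95 [212.224 276.   ] [0.4829 0.2601 0.0192]
blank 0.71 [248.  277.2] [0.4804 0.1754 0.0196]
blank 0.65 [220.8   318.816] [0.3833 0.2361 0.0256]
blank 0.56 [161.28  269.088] [0.4981 0.3804 0.0269]
square_blank 0.95 [435.392 277.104] [ 0.4808 -0.2623  0.0193]
round_pocket 0.82 [299.392 276.096] [0.4829 0.0549 0.0234]
round_pocket 0.19 [321.024 238.512] [0.5707 0.0048 0.02
[... 938 characters left out ...]
06]
blank 0.68 [478.592 355.392] [0.5147 0.3968 0.0274]
square_blank 0.58 [263.488 190.416] [ 0.4896 -0.2543  0.0195]
round_pocket 0.77 [357.312 255.12 ] [0.4868 0.0578 0.024 ]
round_pocket 0.68 [301.696 233.712] [0.602  0.0037 0.1412]
cover_hinge 0.8 [252.096 275.088] [ 0.7229 -0.0161  0.0973]
cover_hinge 0.56 [265.728 197.712] [ 0.599  -0.1064  0.1666]
cover_bar 0.79 [299.904 236.016] [0.6064 0.0029 0.1372]
cover_pointer 0.72 [272.832 219.888] [ 0.5921 -0.0985  0.1011]
mark_tip 0.59 [266.496 199.104] [ 0.6001 -0.1029  0.1657]
tester 0.76 [311.104 270.72 ] [0.6339 0.0622 0.1007]
bottle 0.89 [387.328 420.192] [0.7423 0.3609 0.0368]
screwdriver 0.66 [184.704 218.496] [ 0.6828 -0.3215  0.0126]
```

View pics/top0.png

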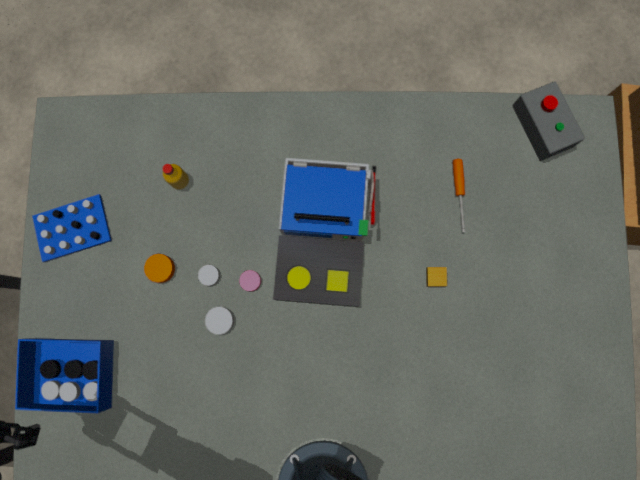

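View pics/scene0.png

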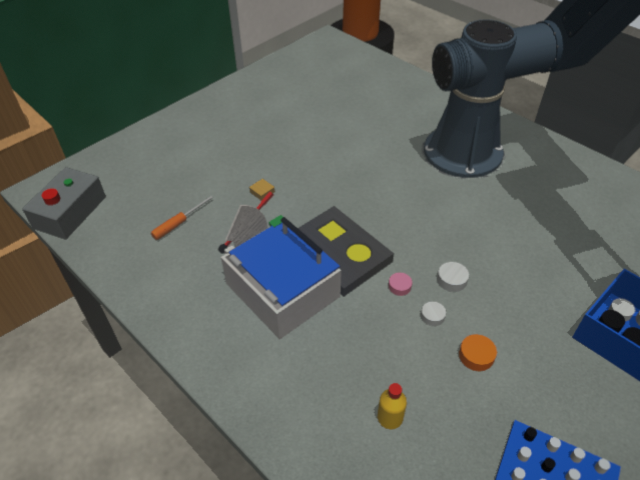

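```bash
cat >> h.py <<'E'
np.set_printoptions(precision=4,suppress=True)
def down(a): # tool down with tool x at world angle a
    return R.from_matrix(np.array([[np.cos(a),np.sin(a),0],[np.sin(a),-np.cos(a),0],[0,0,-1]]).T.reshape(3,3).T)
def go(X,rot):
    o=get_obs(); T=R.from_quat(o['tcp_rot'])
    print('shift mm',(T.inv().apply(np.array(X)-o['position'])*1000).round(1),'turn deg',np.degrees((T.inv()*rot).as_rotvec()).round(2))
def blobs(p,lo,hi,amin=30):
    m=cv2.inRange(cv2.cvtColor(p['color'],cv2.COLOR_RGB2HSV),lo,hi)
    n,_,st,c=cv2.connectedComponentsWithStats(m)
    return [(c[i],st[i,4],st[i,2:4]) for i in range(1,n) if st[i,4]>=amin]
E
python3 - <<'E'
from h import *
print(down(2.857).as_quat())
p=shot('top')
for c,a,b in blobs(p,(22,150,80),(35,255,255)): print('yellow',c,a,b,world(p,c,z=.024))
for r in trace('blank',p):
    ys,xs=np.nonzero(r['pixels']); c=(xs.mean(),ys.mean())
    print('blank',r['conf'],c,len(xs),world(p,c,z=.019))
go([.4829,.265,.12],down(3.06))
E
```

```text
[0.1418 0.9899 0.     0.    ]
yellow [173.7762 174.781 ] 210 [20 20] [0.727  0.3609 0.024 ]
yellow [298.3256 277.3741] 433 [24 24] [0.4799 0.0573 0.024 ]
yellow [436.2033 276.9869] 305 [20 18] [ 0.4807 -0.2633  0.024 ]
yellow [336.8789 280.5297] 421 [22 22] [ 0.4727 -0.0321  0.024 ]
blank 0.9 (np.float64(208.31466666666665), np.float64(275.04)) 375 [0.4852 0.2695 0.019 ]
blank 0.76 (np.float64(159.15102040816328), np.float64(268.0925170068027)) 735 [0.5012 0.3881 0.019 ]
blank 0.72 (np.float64(219.44970414201183), np.float64(320.07988165680473)) 676 [0.3803 0.2405 0.019 ]
blank 0.69 (np.float64(250.1421188630491), np.float64(280.4418604651163)) 387 [0.4729 0.1703 0.019 ]
shift mm [-389.  -235.   111.3] turn deg [  0.    -0.   -11.64]
```

```bash
python3 -m handwheel '[[85,-390,-229,70,0,0,-11.7],[85,-390,-229,70,0,0,-11.7],[85,-390,-229,70,0,0,-11.7],[85,-390,-229,70,0,0,-11.7],[85,-390,-229,70,0,0,-11.7],[85,-390,-229,70,0,0,-11.7],[85,-390,-229,70,0,0,-11.7],[85,-390,-229,70,0,0,-11.7],[85,-390,-229,70,0,0,-11.7],[85,-390,-229,70,0,0,-11.7],[85,-390,-229,70,0,0,-11.7],[85,-390,-229,70,0,0,-11.7],[85,-390,-229,70,0,0,-11.7]]'
python3 - <<'E'
from h import *
p=shot('wrist','w1')
print(p['mtx'],p['k1'],p['extrinsics'])
for r in trace('blank',p):
    ys,xs=np.nonzero(r['pixels']); c=np.array((xs.mean(),ys.mean())); (e,_)=cv2.minEnclosingCircle(np.stack([xs,ys],1).astype(np.int32))
    print('blank',r['conf'],c,len(xs),world(p,c,z=.02),dep(p,c),xs.min(),xs.max(),ys.min(),ys.max())
E
```

```text
time: 2.5
position: [0.4842, 0.2717, 0.1615]
tcp_rot: [0.039, 0.999, 0.0, -0.0]
wrist_force: [0.5, -0.0, -0.2]
finger_gap: 0.0851
[[358.2621   0.     325.6326]
 [  0.     358.2621 242.0802]
 [  0.       0.       1.    ]] -0.027674622593652394 [[ 0.0781  0.9969  0.0002 -0.3075]
 [-0.9615  0.0754 -0.2642  0.461 ]
 [-0.2634  0.0204  0.9645 -0.1881]
 [ 0.      0.      0.      1.    ]]
blank 0.9 [468.825  235.9427] 6090 [0.4991 0.3871 0.02  ] 0.28559038 423 515 194 278
blank 0.61 [273.8249  93.5376] 6601 [0.3785 0.2403 0.02  ] 0.25853747 230 317 47 140
blank 0.61 [205.4287 222.148 ] 3168 [0.4708 0.1739 0.02  ] 0.2899403 173 238 192 253
blank 0.57 [323.9715 228.4316] 2917 [0.4836 0.2692 0.02  ] 0.29148957 294 353 198 259
```

View pics/w1.png

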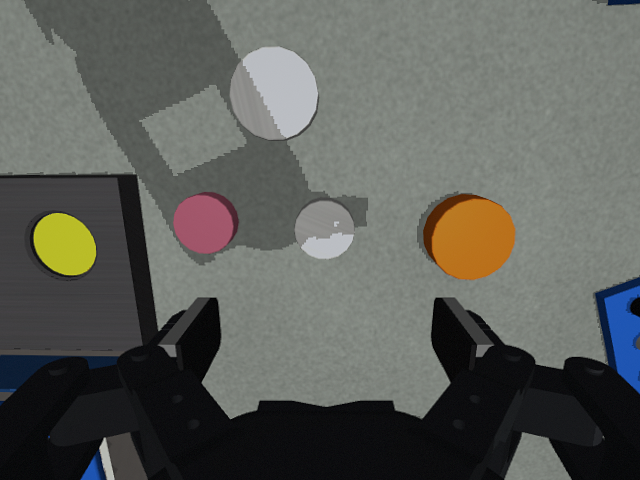

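```bash
python3 -m handwheel '[[85,0,-2.5,45,0,0,0],[85,0,-2.5,90,0,0,0],[85,0,-2.5,125,0,0,0],[85,0,-2.5,145,0,0,0],[85,0,-2.5,153.5,0,0,0],[85,0,-2.5,153.5,0,0,0],[85,0,-2.5,153.5,0,0,0]]' && python3 -m handwheel '[[44,0,0,0,0,0,0],[44,0,0,0,0,0,0],[44,0,0,0,0,0,0],[44,0,0,0,0,0,0],[44,0,0,0,0,0,0],[44,0,0,0,0,0,0],[44,0,0,0,0,0,0],[44,0,0,0,0,0,0]]' && python3 -m handwheel '[[44,0,0,-20,0,0,0],[44,0,0,-60,0,0,0],[44,0,0,-100,0,0,0],[44,0,0,-100,0,0,0],[44,0,0,-100,0,0,0]]'
python3 - <<'E'
from h import *
p=shot('wrist','w2'); print(get_obs()['position'])
hsv=cv2.cvtColor(p['color'],cv2.COLOR_RGB2HSV)
for c,a,b in blobs(p,(22,120,60),(35,255,255),200): print('yellow',c,a,b,world(p,c,z=.024))
E
```

```text
time: 3.3
position: [0.4859, 0.2687, 0.0088]
tcp_rot: [0.04, 0.999, 0.0, 0.001]
wrist_force: [-0.3, -0.1, 0.2]
finger_gap: 0.085
time: 4.1
position: [0.4861, 0.2683, 0.0096]
tcp_rot: [0.04, 0.999, 0.0, 0.001]
wrist_force: [-0.7, 1.4, 7.6]
finger_gap: 0.0472
time: 4.6
position: [0.4858, 0.2681, 0.109]
tcp_rot: [0.04, 0.999, 0.0, 0.001]
wrist_force: [-0.4, 0.4, -1.1]
finger_gap: 0.0471
[0.4848 0.2677 0.1078]
yellow [ 23.209  264.5349] 3234 [54 75] [0.4808 0.0605 0.024 ]
```

View pics/w2.png

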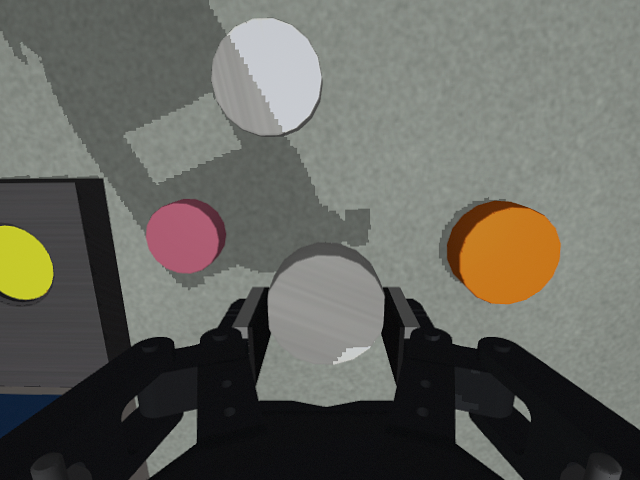

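```bash
cat >> h.py <<'E'
def disc(p,c,zr=.012):
    "points of top face near pixel c by depth; returns centre (circle), normal"
    d0=dep(p,c); vs,us=np.mgrid[0:480,0:640]; z=p['z_map']
    m=((np.abs(z-d0)<zr)&(p['color'].max(2)>90)&(np.ptp(p['color'].astype(int),axis=2)<25)).astype(np.uint8)
    n,l=cv2.connectedComponents(m); m=l==l[int(c[1]),int(c[0])]
    P=np.array([world(p,(u,v),depth=z[v,u]) for v,u in zip(*np.nonzero(m))])
    P0=P.mean(0); w,V=np.linalg.eigh(np.cov((P-P0).T)); n=V[:,0]*np.sign(V[2,0])
    k=np.abs((P-P0)@n)<.003; Q=P[k]; w,V=np.linalg.eigh(np.cov((Q-Q.mean(0)).T)); n=V[:,0]*np.sign(V[2,0])
    (cc,r)=cv2.minEnclosingCircle((Q[:,:2]*1000).astype(np.float32))
    return Q.mean(0),np.array(cc)/1000,r,n,len(Q)
E
python3 - <<'E'
from h import *
p=shot('wrist'); print(get_obs()['position']); print(disc(p,(327,305)))
for a in [(.02,0),(0,.02),(0,0)]:pass
m=dep(p,(327,305)); print(m)
E
```

```text
[0.4843 0.2675 0.107 ]
(array([0.4828, 0.2666, 0.1171]), array([0.4841, 0.2663]), 25.017032623291016, array([0.0065, 0.0001, 1.    ]), 10262)
0.14438
```

```bash
python3 -m handwheel '[[44,0,-40,-10,0,0,0],[44,0,-80,-10,0,0,0],[44,0,-120,-10,0,0,0],[44,0,-140,-10,0,0,0],[44,0,-140,-10,0,0,0],[44,0,-140,-10,0,0,0],[44,0,-140,-10,0,0,0]]'
python3 - <<'E'
from h import *
for i in range(2):
    p=shot('wrist','w3' if i else None); print(get_obs()['position'])
    for c,a,b in blobs(p,(22,120,60),(35,255,255),200): print('yellow',c,a,b,world(p,c,z=.024))
    for r in landmark_of('round_pocket',p)[:2]: print(r['conf'],px(r['point']),world(p,px(r['point']),z=.024))
E
```

```text
time: 5.4
position: [0.4737, 0.1291, 0.1171]
tcp_rot: [0.04, 0.999, 0.0, -0.001]
wrist_force: [-1.0, 0.1, -0.8]
finger_gap: 0.0468
[0.4739 0.1293 0.1173]
yellow [222.0198 260.3132] 4447 [77 74] [0.4787 0.0557 0.024 ]
yellow [ 94.0171 259.7268] 4217 [77 65] [ 0.4712 -0.0339  0.024 ]
0.72 [219.52 260.4 ] [0.4786 0.0539 0.024 ]
[0.4739 0.1294 0.1176]
yellow [221.7706 259.8496] 4442 [77 74] [0.4787 0.0557 0.024 ]
yellow [ 93.8329 259.2247] 4153 [77 65] [ 0.4713 -0.034   0.024 ]
0.82 [221.888 258.   ] [0.4774 0.056  0.024 ]
```

View pics/w3.png

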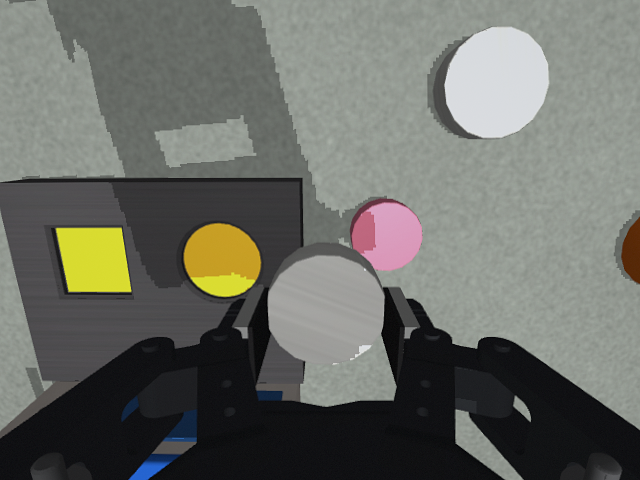

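```bash
python3 - <<'E'
from h import *
p=shot('wrist');o=get_obs();print(o['position'],disc(p,(327,305)))
go([.4787,.0577,.060],down(np.pi-.081))
E
```

```text
[0.474  0.1292 0.1177] (array([0.4719, 0.1282, 0.127 ]), array([0.4733, 0.1277]), 25.143186569213867, array([0.0051, 0.001 , 1.    ]), 10316)
shift mm [-10.4 -70.9  57.7] turn deg [ 0.  -0.   0.1]
```

```bash
python3 -m handwheel '[[44,-5,-35,5,0,0,0],[44,-10.5,-71,20,0,0,0],[44,-10.5,-71,45,0,0,0],[44,-10.5,-71,60,0,0,0],[44,-10.5,-71,60,0,0,0],[44,-10.5,-71,60,0,0,0]]'
python3 - <<'E'
from h import *
p=shot('wrist','w4');o=get_obs();print(o['position'],disc(p,(327,305)))
for X in [(.478,.0565,.024)]:
    print(proj(p,X))
cv2.imwrite('pics/w4c.png',cv2.resize(p['color'][150:400,180:480,::-1],None,fx=2.4,fy=2.4))
go([.4787,.0577,.034],down(np.pi-.081))
E
```

```text
time: 6.25
position: [0.4788, 0.0571, 0.0579]
tcp_rot: [0.04, 0.999, 0.0, -0.0]
wrist_force: [-0.1, -0.0, -1.4]
finger_gap: 0.0473
[0.4793 0.0572 0.0583] (array([0.4765, 0.056 , 0.0671]), array([0.4781, 0.0559]), 25.012664794921875, array([-0.0075,  0.0015,  1.    ]), 10442)
[326.6434 274.6473]
shift mm [ 0.6  0.5 24.3] turn deg [-0.    0.06  0.07]
```

View pics/w4c.png

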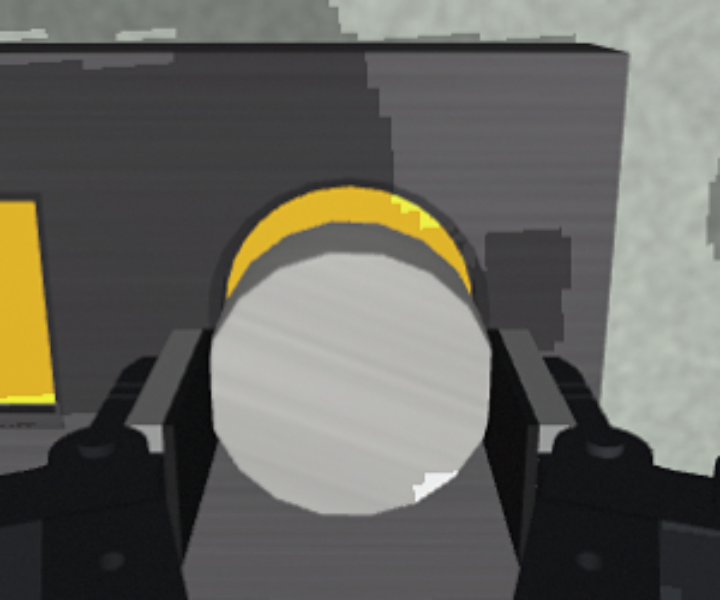

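```bash
python3 -m handwheel '[[44,0,0.5,10,0,0,0],[44,0,0.5,17,0,0,0],[44,0,0.5,20,0,0,0],[44,0,0.5,22,0,0,0],[44,0,0.5,23.5,0,0,0],[44,0,0.5,23.5,0,0,0]]'
python3 - <<'E'
from h import *
p=shot('wrist');o=get_obs();print(o['position'],o['wrist_force'],disc(p,(327,305)))
cv2.imwrite('pics/w5c.png',cv2.resize(p['color'][150:400,180:480,::-1],None,fx=2,fy=2))
E
```

```text
time: 6.9
position: [0.4788, 0.0573, 0.0342]
tcp_rot: [0.04, 0.999, 0.0, -0.0]
wrist_force: [0.1, -0.7, -1.7]
finger_gap: 0.047
[0.4789 0.0573 0.0343] [-0.2906 -0.7309 -1.5132] (array([0.4765, 0.0562, 0.0434]), array([0.478 , 0.0561]), 25.017425537109375, array([-0.0084,  0.0002,  1.    ]), 10434)
```

View pics/w5c.png

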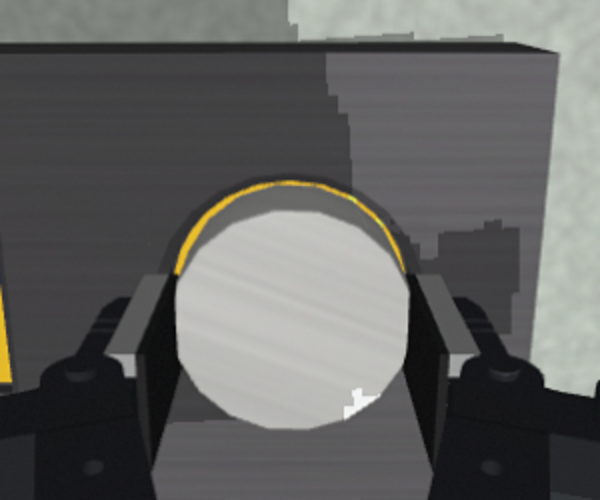

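```bash
python3 -m handwheel '[[44,0,0,0.7,0,0,0],[44,0,0,0.7,0,0,0]]' && python3 -m handwheel '[[60,0,0,0,0,0,0],[75,0,0,0,0,0,0],[75,0,0,0,0,0,0],[75,0,0,0,0,0,0],[75,0,0,-20,0,0,0],[75,20,0,-70,0,0,0],[75,40,0,-120,0,0,0],[75,60,0,-170,0,0,0],[75,60,0,-190,0,0,0],[75,60,0,-190,0,0,0],[75,60,0,-190,0,0,0]]'
python3 - <<'E'
from h import *
p=shot('wrist','w6');o=get_obs();print(o['position'],o['wrist_force'])
for k in ['blank','round_pocket','cover_bar','cover_pointer','mark_tip']:
    for r in landmark_of(k,p)[:2]:
        u=px(r['point']); d=dep(p,u); print(k,round(r['conf'],2),u,world(p,u,depth=d) if d else None)
r=[r for r in trace('blank',p)]
for q in r[:4]: 
    c=px(q['point']); print(q['conf'],c)
    try: print(disc(p,c,.006))
    except Exception as e: print(e)
E
```

```text
time: 7.15
position: [0.4789, 0.0573, 0.0337]
tcp_rot: [0.04, 0.999, -0.0, 0.0]
wrist_force: [0.0, 0.4, -1.2]
finger_gap: 0.0469
time: 8.25
position: [0.4192, 0.0621, 0.2242]
tcp_rot: [0.04, 0.999, -0.0, 0.001]
wrist_force: [-1.3, -0.8, -0.1]
finger_gap: 0.0751
[0.4187 0.0622 0.2232] [ 0.5186  1.7723 -0.4811]
blank 0.95 [625.728 257.712] [0.4871 0.3617 0.026 ]
blank 0.69 [324.992 274.608] [0.4738 0.0559 0.0429]
0.95 [323.52  278.112]
(array([0.4773, 0.0561, 0.0429]), array([0.4779, 0.056 ]), 24.92681884765625, array([-0.0093,  0.002 ,  1.    ]), 1854)
0.94 [622.912 263.616]
(array([0.4163, 0.0621, 0.1554]), array([0.4027, 0.0551]), 336.4422607421875, array([-0.9937,  0.071 ,  0.0864]), 8116)
0.92 [508.608 159.984]
(array([0.3813, 0.2396, 0.0253]), array([0.3796, 0.2404]), 32.54417037963867, array([-0.0076, -0.0015,  1.    ]), 2912)
0.92 [436.672 256.896]
(array([0.428 , 0.0736, 0.2342]), array([0.42  , 0.1338]), 111.90226745605469, array([-0.9884,  0.0717,  0.134 ]), 390)
```

View pics/w6.png

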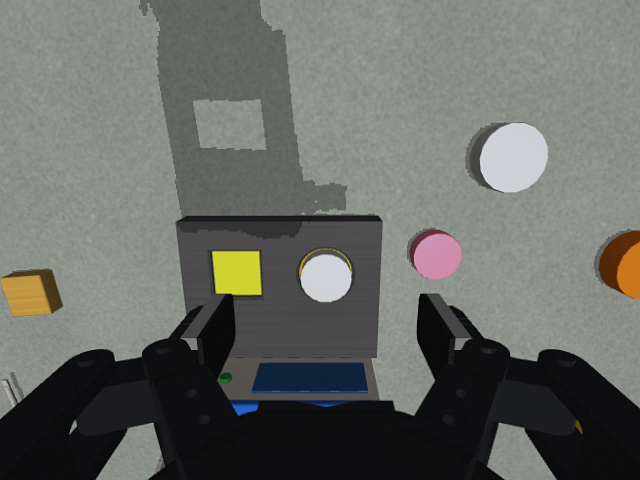

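```bash
python3 -m handwheel '[[50,-185.5,-45.5,8,0,0,90],[50,-185.5,-45.5,8,0,0,90],[50,-185.5,-45.5,8,0,0,90],[50,-185.5,-45.5,8,0,0,90],[50,-185.5,-45.5,8,0,0,90],[50,-185.5,-45.5,8,0,0,90],[50,-185.5,-45.5,8,0,0,90],[50,-185.5,-45.5,8,0,0,90],[50,-185.5,-45.5,8,0,0,90],[50,-185.5,-45.5,8,0,0,90],[50,-185.5,-45.5,8,0,0,90],[50,-185.5,-45.5,8,0,0,90],[50,-185.5,-45.5,8,0,0,90],[50,-185.5,-45.5,8,0,0,90]]'
python3 - <<'E'
from h import *
o=get_obs();print(o['position'],o['q'])
for n in ['wrist','scene','top']:
    p=shot(n,n+'7')
    for k in ['cover_bar','cover_pointer','mark_tip']:
        for r in landmark_of(k,p)[:2]:
            u=px(r['point']); d=dep(p,u); print(n,k,round(r['conf'],2),u,world(p,u,depth=d) if d else None)
    print(proj(p,(.6,.002,.135)))
E
```

```text
time: 10.0
position: [0.6002, 0.0019, 0.2152]
tcp_rot: [0.735, 0.678, -0.0, -0.0]
wrist_force: [-0.4, -0.4, -0.1]
finger_gap: 0.0498
[0.6002 0.0019 0.2152] [-0.1829  0.5126  1.5134  0.      1.1162 -0.1034]
wrist cover_bar 0.83 [325.12  250.176] [0.6003 0.0027 0.1398]
[324.792 249.105]
scene cover_bar 0.89 [302.08  237.216] [0.6071 0.0101 0.1396]
scene cover_pointer 0.8 [273.28  219.792] [ 0.5911 -0.098   0.101 ]
scene mark_tip 0.64 [267.584 198.384] [ 0.5972 -0.1028  0.1659]
[301.9004 234.878 ]
top cover_bar 0.8 [323.328 214.608] [ 0.5648 -0.0033  0.3496]
top cover_pointer 0.72 [371.008 230.592] [ 0.5942 -0.1145 -0.0017]
top mark_tip 0.56 [371.776 217.296] [ 0.5949 -0.1032  0.1653]
[321.7078 217.6049]
```

View pics/wrist7.png

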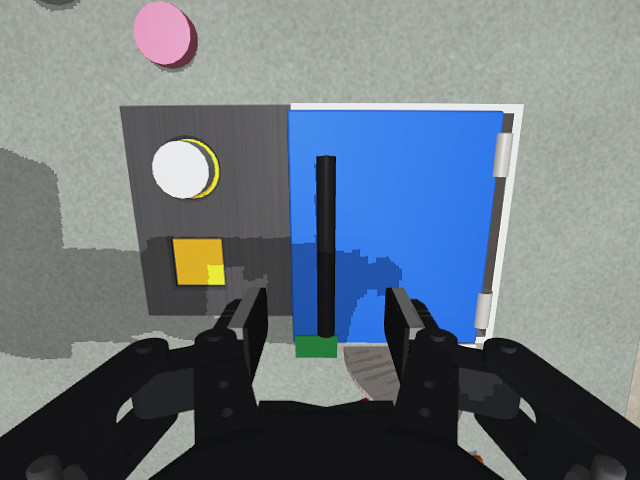

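```bash
python3 -m handwheel '[[50,0,0,40,0,0,0],[50,0,0,75,0,0,0],[50,0,0,92,0,0,0],[50,0,0,96,0,0,0],[50,0,0,96,0,0,0],[20,0,0,96,0,0,0],[0,0,0,96,0,0,0],[0,0,0,96,0,0,0],[0,0,0,96,0,0,0],[0,0,0,96,0,0,0],[0,0,0,96,0,0,0],[0,0,0,96,0,0,0]]' && python3 -m handwheel '[[0,0,2.2,-6,0,0,0],[0,0,4.7,-12.3,0,0,0],[0,0,7.5,-18.2,0,0,0],[0,0,10.5,-24,0,0,0],[0,0,13.8,-29.6,0,0,0],[0,0,17.5,-35.1,0,0,0],[0,0,21.4,-40.4,0,0,0],[0,0,25.5,-45.5,0,0,0],[0,0,29,-49.5,0,0,0],[0,0,32.6,-53.2,0,0,0],[0,0,32.6,-53.2,0,0,0],[0,0,32.6,-53.2,0,0,0]]'
cat >> h.py <<'E'
hinge=np.array([.7245,-.008,.095]); yaw=-.081
def ang(X):
    d=np.asarray(X)-hinge; x=d[0]*np.cos(yaw)+d[1]*np.sin(yaw); y=-d[0]*np.sin(yaw)+d[1]*np.cos(yaw)
    return round(np.arctan2(d[2],-x),4),round(np.hypot(x,d[2]),4),round(y,4)
def fit(p,u,r=.140,y=-.107):
    from scipy.optimize import least_squares
    f=lambda a: proj(p,hinge+R.from_euler('z',yaw).apply([-r*np.cos(a[0]),y,r*np.sin(a[0])]))-u
    s=least_squares(f,[.5]); return s.x[0],np.abs(s.fun).max()
E
python3 - <<'E'
from h import *
o=get_obs();print(o['position'],o['wrist_force'],o['finger_gap'])
for n in ['scene','top']:
    p=shot(n,n+'8')
    for k in ['cover_bar','cover_pointer','mark_tip']:
        for r in landmark_of(k,p)[:2]:
            u=px(r['point']); d=dep(p,u); print(n,k,round(r['conf'],2),u,ang(world(p,u,depth=d)) if d else None,fit(p,u))
p=cv2.imread('pics/scene8.png'); cv2.imwrite('pics/s8c.png',cv2.resize(p[120:300,180:400],None,fx=3.3,fy=3.3,interpolation=cv2.INTER_CUBIC))
E
```

```text
time: 11.8
position: [0.6001, 0.0018, 0.121]
tcp_rot: [0.735, 0.678, 0.0, 0.0]
wrist_force: [-2.7, 0.8, 5.7]
finger_gap: 0.0101
time: 13.0
position: [0.6283, -0.0004, 0.1723]
tcp_rot: [0.735, 0.678, -0.004, -0.004]
wrist_force: [-10.8, -1.6, -3.2]
finger_gap: 0.0098
[ 0.6283 -0.0004  0.1723] [-10.8295  -1.5907  -3.162 ] 0.009815120315595957
scene cover_bar 0.75 [289.28 224.4 ] (np.float64(0.8804), np.float64(0.1365), np.float64(0.0109)) (np.float64(-0.14081257288927415), np.float64(12.38534142964312))
scene cover_pointer 0.68 [266.368 200.784] (np.float64(1.3017), np.float64(0.1874), np.float64(-0.0036)) (np.float64(0.4951085491863995), np.float64(2.304155100137905))
scene mark_tip 0.6 [268.096 196.896] (np.float64(1.289), np.float64(0.1952), np.float64(-0.0035)) (np.float64(0.5293990974711187), np.float64(0.6384687112088443))
top cover_bar 0.98 [324.096 200.208] (np.float64(1.076), np.float64(0.2761), np.float64(-0.0072)) (np.float64(0.7354359886773629), np.float64(49.96915050018663))
top cover_bar 0.18 [458.112 194.88 ] (np.float64(-1.3172), np.float64(0.0821), np.float64(-0.3182)) (np.float64(1.0659408174683882), np.float64(81.66604134091523))
top cover_pointer 0.56 [373.184 219.696] (np.float64(0.5308), np.float64(0.1474), np.float64(-0.1084)) (np.float64(0.47034432352695665), np.float64(0.9972324469340492))
top mark_tip 0.5 [371.904 217.824] (np.float64(0.5377), np.float64(0.1434), np.float64(-0.1055)) (np.float64(0.5092545496103412), np.float64(0.5491717140828314))
```

View pics/s8c.png

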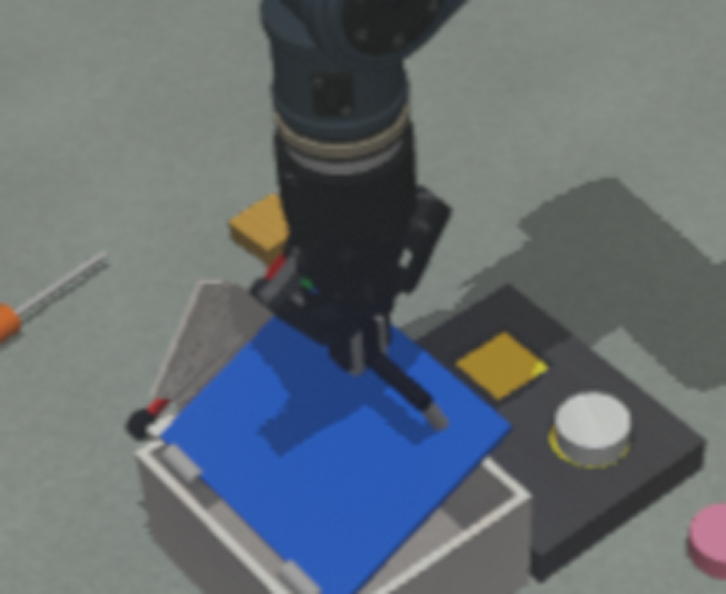

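```bash
cat > m.py <<'E'
from h import *
def redpix(p):
    h=cv2.cvtColor(p['color'],cv2.COLOR_RGB2HSV)
    m=cv2.inRange(h,(0,150,60),(6,255,255))|cv2.inRange(h,(174,150,60),(180,255,255)); return m
def grn(p):
    return cv2.inRange(cv2.cvtColor(p['color'],cv2.COLOR_RGB2HSV),(50,120,30),(75,255,255))
def pts(p,m):
    c0=proj(p,hinge+R.from_euler('z',yaw).apply([-.11,-.107,.05])); vs,us=np.nonzero(m)
    k=np.hypot(us-c0[0],vs-c0[1])<90; return us[k],vs[k]
def report(p,n):
    for nm,m in [('red',redpix(p)),('green',grn(p))]:
        us,vs=pts(p,m)
        A=[ang(world(p,(u,v),depth=p['z_map'][v,u])) for u,v in zip(us,vs) if p['z_map'][v,u]>0]
        A=np.array(A).reshape(-1,3); k=(abs(A[:,1]-.13)<.03)&(abs(A[:,2]+.105)<.02)
        print(n,nm,len(us),k.sum(), np.percentile(A[k],[10,50,90],axis=0).round(3).tolist() if k.sum()>3 else '')
    b=cv2.inRange(cv2.cvtColor(p['color'],cv2.COLOR_RGB2HSV),(100,150,60),(125,255,255)); b=cv2.erode(b,np.ones((5,5)))
    vs,us=np.nonzero(b); P=np.array([world(p,(u,v),depth=p['z_map'][v,u]) for u,v in zip(us,vs) if p['z_map'][v,u]>0])
    d=R.from_euler('z',-yaw).apply(P-hinge); d=d[(abs(d[:,1])<.1)&(d[:,0]<.02)&(d[:,0]>-.16)&(d[:,2]>-.03)]
    c=np.linalg.lstsq(np.c_[d[:,0],d[:,1],np.ones(len(d))],d[:,2],rcond=None)[0]
    e=d[:,2]-np.c_[d[:,0],d[:,1],np.ones(len(d))]@c; d=d[abs(e)<.004]
    c=np.linalg.lstsq(np.c_[d[:,0],d[:,1],np.ones(len(d))],d[:,2],rcond=None)[0]
    print(n,'cover plane angle',np.arctan(-c[0]).round(4),'cross',c[1].round(3),len(d),'offset',c[2].round(4))
E
python3 - <<'E'
from m import *
o=get_obs();print(o['position'],o['wrist_force'])
for n in ['scene','top','wrist']:
    p=shot(n,n+'9'); report(p,n)
    q=dict(p)
    if n!='wrist':
        # blade in unoccluded pictures: mean perpendicular offset to model line
        q['color']=cv2.imread(f'pics/{n}{"0"}.png')[:,:,::-1].copy()
        us,vs=pts(q,redpix(q)); U=np.stack([us,vs],1)
        T=lambda r,a,y=-.107: proj(q,hinge+R.from_euler('z',yaw).apply([-r*np.cos(a),y,r*np.sin(a)]))
        print(len(U),U.min(0),U.max(0))
        for a in np.arange(.40,.64,.04):
            L=np.array([T(r,a) for r in np.arange(.02,.16,.002)]); D=np.linalg.norm(U[:,None]-L[None],axis=2)
            t=L[-1]-L[0]; t/=np.linalg.norm(t); s=((U-L[0])@np.array([-t[1],t[0]]))
            print(round(a,2),'tip',T(.14,a),'sgn perp all',s.mean().round(2),'far',s[(U-L[0])@t>np.linalg.norm(T(.11,a)-L[0])].mean().round(2))
        us,vs=pts(q,grn(q)); print('green shut',us.mean(),vs.mean(),us.min(),us.max(),vs.min(),vs.max(),'model',T(.14,0),T(.12,0))
        for r in landmark_of('cover_pointer',p)[:1]+landmark_of('mark_tip',p)[:1]: print(px(r['point']),fit(p,px(r['point'])))
        print('shut pointer net fit',[fit(p,np.array(u)) for u in ([(272.8,219.9),(273.3,219.8)] if n=='scene' else [(372.9,230.3),(371,230.6)])])
E
```

```text
[ 0.6282 -0.0004  0.1723] [-10.2574  -0.9055  -2.3227]
scene red 19 12 [[0.532, 0.126, -0.112], [0.553, 0.131, -0.109], [0.569, 0.135, -0.106]]
scene green 4 4 [[0.467, 0.133, -0.091], [0.48, 0.134, -0.088], [0.493, 0.135, -0.087]]
scene cover plane angle 0.429 cross 0.001 3586 offset 0.0063
76 [225 192] [271 244]
0.4 tip [271.1564 201.3682] sgn perp all -5.74 far -6.12
0.44 tip [270.1313 200.1071] sgn perp all -4.33 far -4.57
0.48 tip [269.0247 198.9129] sgn perp all -2.9 far -3.02
0.52 tip [267.8374 197.7883] sgn perp all -1.47 far -1.45
0.56 tip [266.5703 196.736 ] sgn perp all -0.02 far 0.12
0.6 tip [265.2246 195.7583] sgn perp all 1.44 far 1.72
green shut 275.972602739726 220.82191780821918 270 282 216 225 model [276.8488 217.0474] [269.6014 221.3268]
[265.216 200.496] (np.float64(0.5246973692474953), np.float64(2.835036163223066))
[268.096 199.296] (np.float64(0.4896894513042986), np.float64(0.6619631664666485))
shut pointer net fit [(np.float64(-0.06108591244329339), np.float64(4.191278544013187)), (np.float64(-0.05891192492916508), np.float64(3.6894520470077055))]
top red 85 
[... 410 characters left out ...]
r -0.18
0.52 tip [372.5275 217.4508] sgn perp all -0.11 far 0.01
0.56 tip [372.8065 215.6717] sgn perp all 0.08 far 0.23
0.6 tip [373.0892 213.8008] sgn perp all 0.29 far 0.46
green shut 362.2238805970149 227.87313432835822 343 367 220 237 model [369.4322 231.4719] [370.0609 222.611 ]
[371.072 219.984] (np.float64(0.4545796799751378), np.float64(1.008077482141175))
[372.224 216.096] (np.float64(0.5489039242581271), np.float64(0.5047487079881989))
shut pointer net fit [(np.float64(0.1353989070663057), np.float64(2.7794910803320363)), (np.float64(0.09323419599251342), np.float64(1.104098402248951))]
wrist red 0 0 
wrist green 0 0 
wrist cover plane angle 0.4329 cross -0.001 48184 offset 0.0038
```

```bash
python3 -m handwheel '[[0,0,3,-3,0,0,0],[0,0,6,-6,0,0,0],[0,0,8.6,-8.6,0,0,0],[0,0,8.6,-8.6,0,0,0],[0,0,8.6,-8.6,0,0,0]]'
python3 - <<'E'
from m import *
o=get_obs();print(o['position'],o['wrist_force'])
for n in ['scene','top','wrist']:
    p=shot(n,n+'10'); report(p,n)
    if n!='wrist':
        for k in ['cover_pointer','mark_tip']:
            for r in landmark_of(k,p)[:1]: print(k,px(r['point']),fit(p,px(r['point'])))
a=cv2.imread('pics/top10.png')[190:250,330:400]; b=cv2.imread('pics/scene10.png')[170:250,220:300]
cv2.imwrite('pics/c10.png',np.hstack([cv2.resize(a,(400,343)),cv2.resize(b,(343,343))]))
E
```

```text
time: 14.25
position: [0.6362, -0.001, 0.1807]
tcp_rot: [0.735, 0.678, -0.004, -0.004]
wrist_force: [-12.3, -2.3, -3.0]
finger_gap: 0.0097
[ 0.6362 -0.001   0.1807] [-12.3415  -2.2886  -3.0296]
scene red 7 0 
scene green 6 6 [[0.552, 0.13, -0.092], [0.571, 0.132, -0.088], [0.58, 0.133, -0.087]]
scene cover plane angle 0.5172 cross -0.0 3559 offset 0.0066
cover_pointer [264.    199.392] (np.float64(0.5712645788661653), np.float64(2.93902498885501))
top red 87 63 [[0.516, 0.107, -0.11], [0.534, 0.134, -0.106], [0.552, 0.152, -0.104]]
top green 116 97 [[0.533, 0.12, -0.099], [0.554, 0.135, -0.093], [0.572, 0.148, -0.087]]
top cover plane angle 0.5147 cross -0.004 478 offset 0.0045
cover_pointer [372.992 215.616] (np.float64(0.5617996707024772), np.float64(0.17281056882404755))
mark_tip [370.88  219.696] (np.float64(0.46087852524368944), np.float64(1.2426162559989393))
wrist red 0 0 
wrist green 0 0 
wrist cover plane angle 0.518 cross -0.001 45468 offset 0.0041
```

View pics/c10.png

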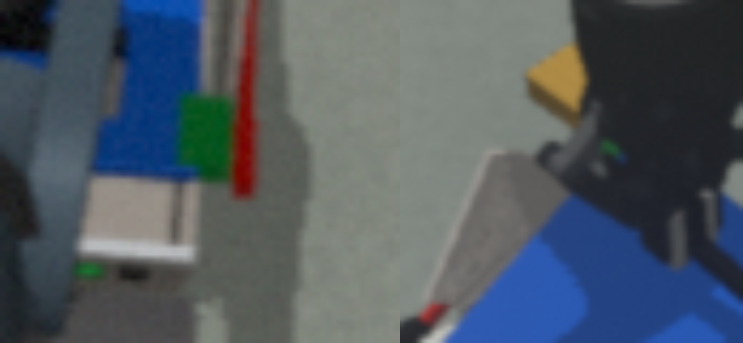

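```bash
python3 - <<'E'
from m import *
P=[]
for i in range(4):
    p=shot('top'); m=cv2.erode(redpix(p),np.ones((1,1))); us,vs=pts(p,m)
    for u,v in zip(us,vs):
        if p['z_map'][v,u]>0: P.append(R.from_euler('z',-yaw).apply(world(p,(u,v),depth=p['z_map'][v,u])-hinge))
P=np.array(P); P=P[(abs(P[:,1]+.106)<.008)]
k=np.ones(len(P),bool)
for _ in range(6):
    c=np.polyfit(P[k,0],P[k,2],1); e=P[:,2]-np.polyval(c,P[:,0]); k=abs(e)<max(.003,0)
a=np.arctan(-c[0]); print('mark slope',a,'perp offset at hinge',c[1]*np.cos(a),k.sum(),len(P),P[k,0].min(),P[k,0].max(),e[k].std())
for lo in np.arange(-.14,0,.02):
    s=P[k&(P[:,0]>=lo)&(P[:,0]<lo+.02)] if True else 0
    if len(s): print(round(lo,2),len(s),np.median(s[:,0]).round(4),np.median(s[:,2]).round(4))
E
```

```text
mark slope 0.5172062283243337 perp offset at hinge 0.002294090852726596 275 340 -0.13480199149585603 -0.0046819744070372964 0.001531200767720928
-0.14 74 -0.1261 0.0748
-0.12 76 -0.1101 0.0657
-0.1 48 -0.0894 0.0538
-0.08 35 -0.0711 0.0429
-0.06 14 -0.0517 0.0313
-0.04 7 -0.0239 0.0163
-0.02 21 -0.0128 0.0099
```

```bash
python3 -m handwheel '[[0,0,0,0,0,0,0],[0,0,0,0,0,0,0],[0,0,0,0,0,0,0],[0,0,0,0,0,0,0],[0,0,0,0,0,0,0],[0,0,0,0,0,0,0]]'
python3 - <<'E'
from m import *
p=shot('wrist'); report(p,'wrist')
u=proj(p,(.478,.056,.044)); print(u,disc(p,u,.006) if 0<u[0]<640 and 0<u[1]<480 else '')
p=shot('scene','scene11'); report(p,'scene')
u=proj(p,(.478,.056,.044)); print(u,disc(p,u,.015))
b=cv2.imread('pics/scene11.png'); cv2.imwrite('pics/c11.png',b)
E
```

```text
time: 15.4
position: [0.6361, -0.001, 0.1807]
tcp_rot: [0.735, 0.678, -0.004, -0.005]
wrist_force: [-11.1, -1.6, -3.2]
finger_gap: 0.0097
wrist red 0 0 
wrist green 0 0 
wrist cover plane angle 0.518 cross -0.001 45453 offset 0.0041
[119.4063 173.2038] (array([0.4792, 0.0569, 0.0433]), array([0.4784, 0.0565]), 25.292123794555664, array([0.0111, 0.0081, 0.9999]), 3006)
scene red 7 0 
scene green 6 6 [[0.552, 0.131, -0.091], [0.565, 0.132, -0.089], [0.596, 0.133, -0.086]]
scene cover plane angle 0.5173 cross 0.0 3561 offset 0.0065
[359.8045 246.5998] (array([0.4809, 0.0593, 0.0433]), array([0.4817, 0.0585]), 24.35601043701172, array([0.175 , 0.1354, 0.9752]), 189)
```

View pics/c11.png

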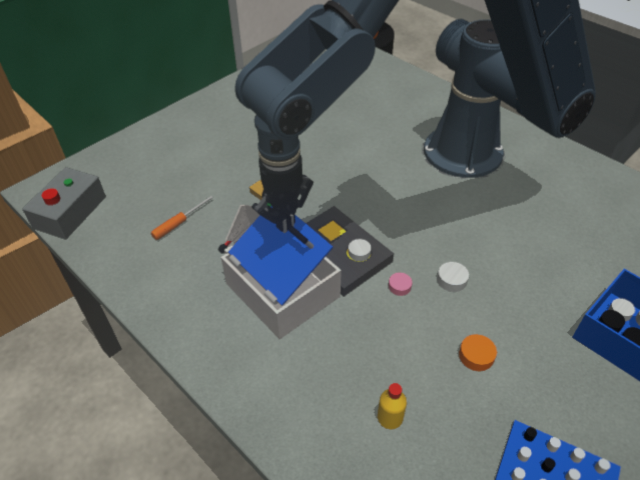

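The blank sits in the round pocket at pixel (359,246). The cover is held open and steady, and the bottle, screwdriver and square blank are still in place. I'm handing in now.

```bash
python3 -c "
from bench import *
print(hand_in())"
```

```text
the job is handed in; nothing more can be done
None
```

The round blank is in the round pocket and released, and I handed in with the gripper still holding the blue cover at the red mark. `hand_in()` gives no verdict, so the checks below are my own; the clock stood at about 15 s of the 64 s.

- **Blank:** I took the smaller white disc. The wrist camera put its top at 43 mm above the bench, against 44 mm expected. It lay level to within about 0.015 rad and centred in the pocket to about 1 mm. The scene camera's plane fit came out tilted, but it used only 189 pixels at an oblique angle, so I discounted it.
- **Cover:** the blue surface measured 0.515 to 0.518 rad in three cameras, and had not changed about a second later.
- **Mark:** a line fitted to the red blade gave 0.517 rad, so pointer and mark agree to within measurement error. The trained network's mark points were scattered from 0.46 to 0.55 rad, and I did not rely on them. The gripper hid the mark from the scene and wrist cameras at the end, so only the top camera saw it.
- **Bar grip:** the arm sat about 5 mm short of its commanded position under the cover's load of about 12 N. I corrected for that using the measured cover angle.
- **Other items:** in the last picture the square blank, bottle and screwdriver looked undisturbed. I compared them by eye only.

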